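# Slide the test cassette into the milk reader

## Task

The test cassette is loaded on the milk reader's carriage, which a friction brake holds part-way out. With the fingertips, press down the ribbed thumb plate in the middle of the carriage to free the brake, then keep it pressed while you push the carriage along its rail until it is fully home against the marked stops, and let the plate come up again so that the brake holds it there. Do not force the carriage along with the brake on, do not touch the cassette, and leave the jar, the bottle and the spare cassette where they are.

Things in the scene. Friction and masses are not known exactly. Their poses are not given: they have to be found in the camera images.
- reader: Bench cassette reader, fixed: grey base plate 150 x 430 mm, 18 mm high, with an aluminium rail along it and a cream read head (160 wide, 150 long, 170 mm high) on its +y end: front face at y = +60 mm, sloping screen above a 72 mm wide mouth, roof 66 mm up. Origin: centre of the base's footprint on the counter. Its +y axis is the way the carriage slides home; z up.
- carriage (a joint): Metres along the rail (reader's +y) of the black carriage: 0 = fully out, 0.120 = home; starts at 0 to 0.045. It is a saddle block 86 mm across x 80 mm along, top 52 mm above the counter, with a 44 mm wide, 130 mm long tongue ahead (top 41 mm) carrying the cassette. Brake free: slides with about 1 N plus light damping. Brake on: needs about 9 N.
- thumb_plate (a joint): How far in metres the thumb plate is pressed down: 0 = up, brake on; 0.005 = fully down. A spring holds it up: it starts to move at about 8.5 N and is fully down at about 11 N; the brake is free from about 0.001.
- plate_top (a point): Centre of the thumb plate's top face, 62 mm above the counter (57 when fully pressed). Ribbed bare aluminium, 50 mm across x 52 mm along the slide, in the middle of the saddle block, with a raised lip 4 mm wide, 4 mm high along its front and back edges (44 mm clear between). Rides with the carriage; at the stop it is 105 mm short of the head's face.
- saddle_front (a point): Middle of the upper front edge of the saddle block, 40 mm ahead (along reader +y) of the thumb plate's centre, 52 mm above the counter. It rides with the carriage.
- stop_line (a point): Point fixed on the reader, level with the faces of the two small steel stops (each 14 mm wide, top 40 mm above the counter, either side of the tongue) and with the dark lines engraved beside them on the base; 52 mm above the counter. At the stop saddle_front coincides with it.
- jar_mid (a point): Centre (half-way up) of a loose white sample jar, 40 mm wide and 75 mm high, beside the reader. Leave alone.
- bottle_mid (a point): Centre (half-way up) of a loose amber dropper bottle, 30 mm wide and 65 mm high, beside the reader. Leave alone.
- spare_mid (a point): Centre of a loose spare cassette, 24 x 70 x 6 mm, lying flat on the counter beside the reader. Leave alone.
- cassette_mid (a point): White test cassette, 24 x 70 x 5 mm, clipped in the carriage's tongue, its centre 132 mm ahead of the thumb plate's centre, top 46 mm above the counter. This point is its centre; long side along the slide. Not to be touched.

How it is judged:
On the way, in this order (a step that is already met when the one before it is completed fails the run):
1. the thumb plate is pressed down before the carriage is moved (value of joint thumb_plate above 0.002 m and distance of saddle_front from where it was at the start of the episode below 0.006 m), for 0.1 s.
2. the carriage is pushed to the stops with the plate still pressed (value of joint carriage above 0.117 m and value of joint thumb_plate above 0.001 m), for 0.1 s.
At the end, for the whole second after the job is handed in: The carriage is within 3 mm of the stops and at rest, the thumb plate is up again (within 1 mm), and the jar, bottle and spare cassette are within 15 mm of where they stood (value of joint carriage above 0.117 m and value of joint thumb_plate below 0.001 m and velocity of joint carriage between -0.005 and 0.005 m/s and distance of each of jar_mid, bottle_mid, spare_mid from where it was at the start of the episode below 0.015 m); the robot touches nothing.
It fails at once if the carriage is forced along with the brake on (faster than 15 mm/s with the plate less than 0.5 mm down, once it is more than 4 mm from its start and more than 5 mm short of the stops) (value of joint thumb_plate below 0.0005 m and distance of saddle_front from where it was at the start of the episode above 0.004 m and value of joint carriage below 0.115 m and (velocity of joint carriage above 0.015 m/s or velocity of joint carriage below -0.015 m/s)).
It fails at once if the cassette in the carriage is touched (contact force between any of the fingers, the arm and carriage_c6 above 1 N).
It fails at once if the jar, the bottle or the spare cassette is moved or lifted by more than 15 mm (distance of any of jar_mid, bottle_mid, spare_mid from where it was at the start of the episode above 0.015 m).
It also fails if it takes over 38 s, if anything falls off the work surface, if the arm or the gripper's body presses on something with over 40 N, if the wrist force passes 120 N, or if a joint passes its speed limit or range.

## Robot

A 7-joint arm with a two-finger parallel gripper is mounted at the origin on the work surface. World frame = base frame: x ahead of the robot, y to its left, z up, the work surface at z = 0. Lengths are in m, angles in rad, forces in N, time in s.
With the tool pointing down it reaches from about 0.4 to 0.925 m from the base axis. Payload 5.6 kg.
Tool frame: the origin (TCP) lies between the finger pads; the fingertips stand 8 mm ahead of it and the grasp point (between the pads) lies 11 mm behind it; z points along the fingers, y is the direction in which the jaws open and shut (so a half turn about z gives the same grasp; the last joint's range is limited). The gripper opens to 85 mm and grips with 20 to 120 N. Pads are 22 mm wide; open, the fingers measure 114 mm over their backs; the gripper's body (76 mm by 85 mm) begins 54 mm behind the grasp point. The pads swing forward as they close: fully open they stand 13 mm farther back than shut.
Start: joints at [-1.232, 0.468, -0.012, 1.603, 0.006, 1.071, -0.056], TCP at [0.242, 0.603, 0.239] pointing down, gripper open.
Joint ranges: [-2.53, 2.53], [-0.31, 2.02], [-1.57, 1.55], [0.28, 2.44], [-1.29, 4.43], [0.15, 1.84], [-2.92, 2.92]. Speed limits (rad/s): [2.57, 2.57, 3.14, 3.14, 3.14, 3.14, 3.14].

## Interface

Orientations are given as a rotation vector (axis times angle).
In Python, from rig import robot, imaging, workorder gives the robot as it stands. The module is installed in compiled form; this text tells all that it offers.
- The arm moves only by the tool servo_tool, never from a script. Its argument "targets" is one flat list of numbers, 7 for each row, row after row: the shift along the world's x, y, z as a fraction of full scale, then the turn, a rotation vector about the world's x, y, z as a fraction of full scale, then the opening, from -1 (shut) to 1 (fully open). A call has 1 to 20 rows; each row is the pose to reach, as a shift and turn from the pose commanded when the call began; what a row does not reach only later rows make up. Full scale, the value 1, is 1 m for a shift and 30 degrees for a turn. A row lasts 1/10 s, in which the tool goes at most 50 mm and 8.59 degrees, less where a joint would pass 70% of its speed; a pose out of reach is approached as far as the arm can. A call with a number of a shift or a turn outside -1 to 1 is refused whole. A call with a gripper value outside its range is refused whole. The fingers move at their own pace and stop on an object; "force" is the grip in N (left out, the last holds). Time passes only in rows, so rows that repeat a pose let the fingers close. It gives the time, the measured TCP pose, the force and the opening at its end, in the units of the state.
- robot.get_obs(): the state, without advancing time (a new reading comes with each control period).
- imaging.grab_frame(name): name is "side" or "top"; returns a dict with "img" (400x640x3 uint8, red, green, blue), "K" (3x3 intrinsics, pixels), "dist" ([k1, k2, p1, p2, k3] as OpenCV has them; the pictures are not rectified), "R" (3x3) and "t" (3): a world point X has camera coordinates R X + t. Camera axes: x right, y down, z forward; pixel columns grow to the right and rows downward; lengths in m; the calibration is good to about 2 mm. A picture is of the moment at which its call begins. There is no depth.
- workorder.job_done(): hands the job in, once; it reports no verdict.
Trained networks look in a picture, given as the dict that the camera call returned (one of the last four; its "shot" number tells which), for a name from the list of things; names that differ only in an ending like _2 or _b are one class to them, and where a whole thing is asked for, a point or a joint stands for the part that bears it (a point fixed in the world has none). Each returns a list of dicts, best first, with "score" (0 to 1); they miss things now and then, are a little off and sometimes report something else, mostly with a low value. They report only what shows in the picture. A call takes as long as a camera call.
- imaging.regions_of(picture, target): "pixels" (400x640 bool, what is visible of it) and "bbox" ([left, top, width, height] in pixels, round what is visible of it).
The state is a dict: "t": time; "qpos": joint angles; "qd": joint speeds; "effort": joint torques, N m; "tcp_pos": TCP position; "orientation": TCP orientation; "wrist_force": force on the tool from outside, world axes, zero at the start; "wrist_torque": the same for the moment, N m; "opening": finger opening in m.
Only numpy, scipy, OpenCV 4.12 (cv2) and the standard library are available. Lean on these libraries where they do the work, as an engineer would, in place of code of your own. Each camera call takes 0.05 s, during which the arm holds its last target. There are 200 camera calls.

## Working session

There is one attempt and no reset: what is moved stays moved. The work goes in short steps, Python scripts to look and compute and a tool call to move; the robot and the scene stay as the last step left them, time stands still between calls to the robot, and variables do not carry over. Pictures are saved under pics/ and viewed, on a budget of 10 in all, crops included, one or two more only if the job needs it, and the job is handed in when it is done.

Besides the shell and the picture viewer there is one more tool, called after "Request:" as name(argument=value, ...), one argument or row to a line, values as JSON. servo_tool: Moves the arm, as the interface text tells. Its arguments: {"type":"object","properties":{"targets":{"type":"array"},"force":{"type":"number"}},"required":["targets"]}

```bash
mkdir -p pics
cat > h.py <<'E'
import numpy as np, cv2
from rig import robot, imaging, workorder
def ray(f,uv):
    p=cv2.undistortPoints(np.array([[uv]],float),f["K"],np.array(f["dist"],float))[0,0]
    R=np.array(f["R"]);t=np.array(f["t"]); return -R.T@t, R.T@np.array([p[0],p[1],1.])
def at(f,uv,z):
    c,d=ray(f,uv); return c+d*(z-c[2])/d[2]
def proj(f,X):
    R=np.array(f["R"]); return cv2.projectPoints(np.array(X,float).reshape(-1,3),cv2.Rodrigues(R)[0],np.array(f["t"],float),f["K"],np.array(f["dist"],float))[0][:,0]
def save(f,n): cv2.imwrite("pics/"+n,f["img"][:,:,::-1])
E
python3 - <<'E'
from h import *
o=robot.get_obs();print(o['t'],o['tcp_pos'],o['orientation'],o['wrist_force'],o['opening'])
for n in("top","side"):
    f=imaging.grab_frame(n);save(f,n+"0.png")
    print(n,at(f,(320,200),0),-np.array(f["R"]).T@f["t"])
    for k in("thumb_plate","carriage","reader","jar_mid","bottle_mid","spare_mid","cassette_mid"):
        for r in imaging.regions_of(f,k)[:2]:
            ys,xs=np.nonzero(r["pixels"]);print(k,round(r["score"],2),r["bbox"],xs.mean().round(1),ys.mean().round(1),cv2.minAreaRect(np.c_[xs,ys].astype(np.float32)))
E
```

```text
0.0 [0.24201614 0.60266448 0.23831833] [-5.96127813e-01 -3.08425839e+00  2.79185959e-03] [-0.28802328 -0.31044113  0.35479057] 0.08498265802501721
top [0.59825572 0.08439653 0.        ] [0.54863596 0.08455752 0.75011087]
thumb_plate 0.88 [428.0, 211.6, 43.8, 37.5] 451.1 230.6 ((451.0477294921875, 230.62637329101562), (37.10182189941406, 33.57902145385742), 12.99461555480957)
reader 0.59 [195.0, 107.5, 310.2, 182.8] 340.9 203.2 ((351.4847106933594, 200.27976989746094), (292.9638977050781, 126.92398071289062), 13.13402271270752)
jar_mid 0.65 [360.8, 287.6, 32.3, 30.5] 375.5 301.7 ((376.0, 301.5), (31.819805145263672, 24.748737335205078), 45.0)
bottle_mid 0.89 [418.5, 133.2, 28.2, 19.1] 434.0 139.6 ((434.25006103515625, 139.75001525878906), (16.970561981201172, 24.748737335205078), 45.0)
spare_mid 0.58 [303.8, 92.3, 35.3, 29.0] 320.2 107.1 ((320.13275146484375, 107.49115753173828), (40.54507064819336, 14.487102508544922), 41.18592834472656)
cassette_mid 0.96 [336.9, 192.9, 143.2, 68.4] 418.0 223.3 ((405.87689208984375, 221.39102172851562), (142.1968994140625, 57.75984573364258), 11.7682
[... 795 characters left out ...]
3583984375), (43.851139068603516, 37.041961669921875), 60.64224624633789)
bottle_mid 0.65 [250.1, 122.6, 204.5, 277.4] 341.3 263.1 ((343.5401611328125, 256.5146179199219), (294.0262145996094, 110.85639953613281), 64.98310089111328)
bottle_mid 0.6 [426.0, 256.2, 20.8, 32.7] 436.6 273.4 ((437.10003662109375, 272.20001220703125), (20.55480194091797, 35.10127639770508), 18.434947967529297)
spare_mid 0.73 [376.4, 199.7, 12.8, 30.5] 382.8 212.9 ((383.056884765625, 212.46722412109375), (25.60280418395996, 13.329898834228516), 86.633544921875)
cassette_mid 0.82 [319.8, 235.7, 102.0, 130.5] 368.5 308.7 ((365.5000305175781, 295.5000305175781), (135.50572204589844, 68.4236831665039), 63.43495178222656)
```

View pics/top0.png

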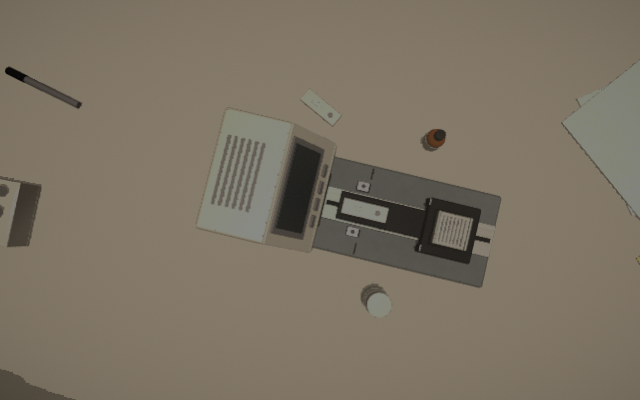

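View pics/side0.png

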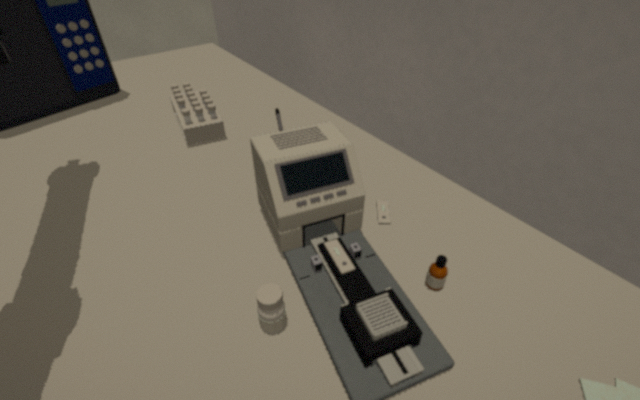

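The top view shows the plate at about (452,231), the stops at (363,187) and (352,232), and the head's mouth at x≈325. The jar is at (378,304), the bottle at (435,139), and the spare at (320,107). The side view agrees: plate at about (381,316), jar at (270,308).

Run:
```python
from h import *
T=imaging.grab_frame("top");S=imaging.grab_frame("side")
rt=imaging.regions_of(T,"thumb_plate")[0]["pixels"]
ys,xs=np.nonzero(rt);pt=at(T,(xs.mean(),ys.mean()),.062);
ps=at(S,(380.5,316),.062);print("plate",pt,ps)
# base outline far edges at z=.018
for n,uv in dict(A=(500,193),B=(483,285),C=(334,157),D=(314,247)).items(): print(n,at(T,uv,.018))
a=(at(T,(500,193),.018)+at(T,(483,285),.018))/2
d1=at(T,(334,157),.018)-at(T,(500,193),.018);d2=at(T,(314,247),.018)-at(T,(483,285),.018)
for d in(d1,d2): print("yaw of +y",np.degrees(np.arctan2(d[1],d[0])))
c=at(T,(500,193),.018)-at(T,(483,285),.018);print("w",np.linalg.norm(c),np.degrees(np.arctan2(c[1],c[0])))
print("end mid",a)
print("stop marks",at(T,(373,173),.018),at(T,(354,249),.018))
for n,uv in dict(jar=(378,304),bot=(437,134)).items(): print(n,at(T,uv,.07))
for n,f,w in(("T",T,(320,120,500,290)),("S",S,(280,220,460,400))):
    x0,y0,x1,y1=w;cv2.imwrite(f"pics/c{n}.png",cv2.resize(f["img"][y0:y1,x0:x1,::-1],None,fx=3.3,fy=3.3,interpolation=2)[:600])
print(robot.get_obs()['t'])
```

```text
Traceback (most recent call last):
IndexError: list index out of range
```

Run:
```python
from h import *
T=imaging.grab_frame("top");S=imaging.grab_frame("side")
print("plate",at(T,(451.1,230.6),.062),at(S,(380.3,316),.062))
for n,uv in dict(A=(500,193),B=(483,285),C=(334,157),D=(314,247)).items(): print(n,at(T,uv,.018))
a=(at(T,(500,193),.018)+at(T,(483,285),.018))/2
d1=at(T,(334,157),.018)-at(T,(500,193),.018);d2=at(T,(314,247),.018)-at(T,(483,285),.018)
for d in(d1,d2): print("yaw of +y",np.degrees(np.arctan2(d[1],d[0])))
c=at(T,(500,193),.018)-at(T,(483,285),.018);print("w",np.linalg.norm(c),np.degrees(np.arctan2(c[1],c[0])))
print("end mid",a)
print("stop marks",at(T,(373,173),.018),at(T,(354,249),.018))
for n,uv in dict(jar=(378,304),bot=(437,134)).items(): print(n,at(T,uv,.07))
x0,y0,x1,y1=320,120,510,290
cv2.imwrite("pics/cT.png",cv2.resize(T["img"][y0:y1,x0:x1,::-1],None,fx=3.5,fy=3.5,interpolation=2))
print(robot.get_obs()['t'])
```

```text
plate [ 0.54577757 -0.11055009  0.062     ] [ 0.54335473 -0.11405302  0.062     ]
A [ 0.6043992 -0.2029684  0.018    ]
B [ 0.45914024 -0.17112171  0.018     ]
C [0.66574621 0.06106155 0.018     ]
D [0.5225875  0.09490598 0.018     ]
yaw of +y 76.91949418109301
yaw of +y 76.58562851145952
w 0.14870903419637646 -12.36591928882886
end mid [ 0.53176972 -0.18704505  0.018     ]
stop marks [ 0.63914237 -0.00083858  0.018     ] [0.51859918 0.03161602 0.018     ]
jar [0.44009642 0.00164787 0.07      ]
bot [ 0.68994967 -0.09146452  0.07      ]
1.05
```

View pics/cT.png

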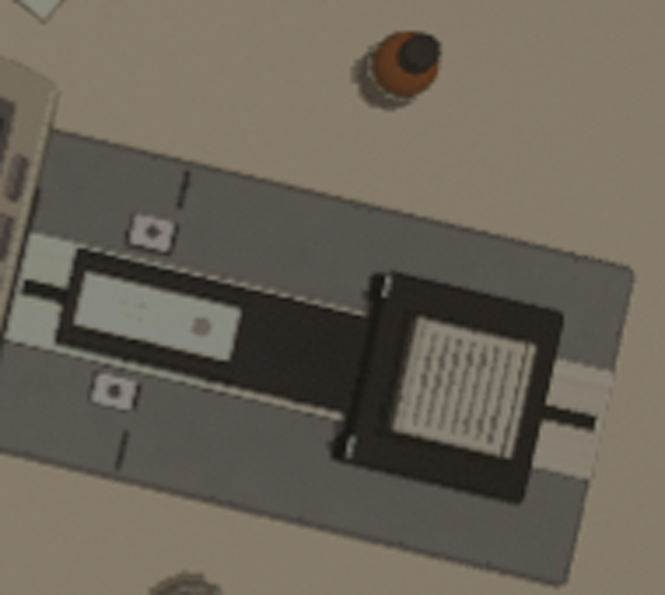

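The crop shows the plate centre at about (452.5,231), which gives a world position of about (0.546,-0.112). The slide direction is yaw ≈77°. About 0.092 m is left to the stops, so the carriage is near 0.027 m, which is consistent with the stated start range. I'll go above the plate with the gripper shut and the jaws turned onto the slide axis.

Request:
servo_tool(
  targets=[0.305,-0.715,0,0,0,0.3,-1,0.305,-0.715,0,0,0,0.3,-1,0.305,-0.715,0,0,0,0.3,-1,0.305,-0.715,0,0,0,0.3,-1,0.305,-0.715,0,0,0,0.3,-1,0.305,-0.715,0,0,0,0.3,-1,0.305,-0.715,0,0,0,0.3,-1,0.305,-0.715,0,0,0,0.3,-1,0.305,-0.715,0,0,0,0.3,-1,0.305,-0.715,0,0,0,0.3,-1,0.305,-0.715,0,0,0,0.3,-1,0.305,-0.715,0,0,0,0.3,-1,0.305,-0.715,0,0,0,0.3,-1,0.305,-0.715,0,0,0,0.3,-1,0.305,-0.715,0,0,0,0.3,-1,0.305,-0.715,0,0,0,0.3,-1,0.305,-0.715,0,0,0,0.3,-1,0.305,-0.715,0,0,0,0.3,-1,0.305,-0.715,0,0,0,0.3,-1,0.305,-0.715,0,0,0,0.3,-1],
)

```text
t: 3.05
tcp_pos: [0.5471, -0.1102, 0.2393]
orientation: [-0.349, -3.122, -0.001]
wrist_force: [0.2, 0.1, 0.9]
opening: -0.0003
```

Request:
servo_tool(
  targets=[0,-0.002,-0.04,0,0,0,-1,0,-0.002,-0.08,0,0,0,-1,0,-0.002,-0.12,0,0,0,-1,0,-0.002,-0.145,0,0,0,-1,0,-0.002,-0.155,0,0,0,-1,0,-0.002,-0.155,0,0,0,-1,0,-0.002,-0.155,0,0,0,-1],
)

```text
t: 3.75
tcp_pos: [0.5482, -0.1136, 0.0855]
orientation: [0.351, 3.12, 0.0]
wrist_force: [0.7, -0.1, 0.9]
opening: 0.0001
```

Run:
```python
from h import *
S=imaging.grab_frame("side");T=imaging.grab_frame("top")
o=robot.get_obs();p=np.array(o['tcp_pos']);print(p,o['wrist_force'])
a=cv2.resize(S["img"][220:400,280:460,::-1],None,fx=3.3,fy=3.3,interpolation=2)
x=p-[0,0,.008]
q=proj(S,[x]);q=(q[0]-[280,220])*3.3;print(q)
cv2.imwrite("pics/s1.png",a)
```

```text
[ 0.54850349 -0.11383601  0.08602669] [-0.37772774  0.58194111  0.7416594 ]
[344.13364063 286.74649452]
```

View pics/s1.png

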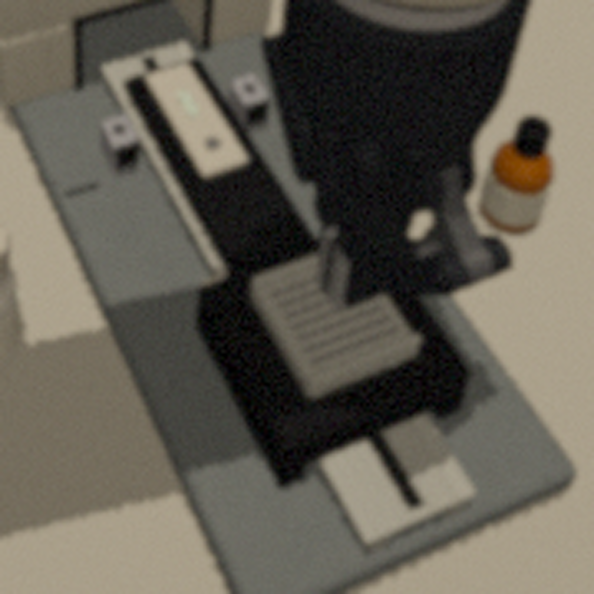

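The side crop shows the shut fingertips at about (340,300), above the middle of the plate (~(333,317)) and well clear of the bottle and the cassette. I'll shift -3 mm in x, then press slowly.

Request:
servo_tool(
  targets=[-0.003,0,-0.006,0,0,0,-1,-0.003,0,-0.01,0,0,0,-1,-0.003,0,-0.013,0,0,0,-1,-0.003,0,-0.015,0,0,0,-1,-0.003,0,-0.016,0,0,0,-1,-0.003,0,-0.017,0,0,0,-1,-0.003,0,-0.017,0,0,0,-1],
)

```text
t: 4.55
tcp_pos: [0.5442, -0.1138, 0.068]
orientation: [-0.352, -3.121, -0.001]
wrist_force: [-3.3, 0.9, 9.2]
opening: 0.0001
```

Request:
servo_tool(
  targets=[0,0,-0.001,0,0,0,-1,0,0,-0.002,0,0,0,-1,0,0,-0.003,0,0,0,-1,0,0,-0.004,0,0,0,-1,0,0,-0.005,0,0,0,-1,0,0,-0.005,0,0,0,-1,0,0,-0.005,0,0,0,-1],
)

```text
t: 5.25
tcp_pos: [0.5443, -0.1139, 0.0649]
orientation: [0.353, 3.122, 0.002]
wrist_force: [-9.0, 1.7, 26.3]
opening: 0.0002
```

The plate is fully down at 26 N. Next I push along (0.222, 0.975), checking before the stop.

Request:
servo_tool(
  targets=[0.0007,0.003,0.0005,0,0,0,-1,0.0018,0.008,0.0005,0,0,0,-1,0.003,0.0135,0.0005,0,0,0,-1,0.0044,0.0195,0.0005,0,0,0,-1,0.0058,0.0255,0.0005,0,0,0,-1,0.0072,0.0315,0.0005,0,0,0,-1,0.0085,0.0375,0.0005,0,0,0,-1,0.0099,0.0435,0.0005,0,0,0,-1,0.0113,0.0495,0.0005,0,0,0,-1,0.0126,0.0555,0.0005,0,0,0,-1,0.014,0.0615,0.0005,0,0,0,-1,0.0153,0.067,0.0005,0,0,0,-1,0.0164,0.072,0.0005,0,0,0,-1,0.0171,0.075,0.0005,0,0,0,-1,0.0171,0.075,0.0005,0,0,0,-1,0.0171,0.075,0.0005,0,0,0,-1],
)

```text
t: 6.85
tcp_pos: [0.5634, -0.0384, 0.065]
orientation: [0.351, 3.118, 0.002]
wrist_force: [-2.1, 2.0, 15.5]
opening: 0.0
```

Run:
```python
from h import *
S=imaging.grab_frame("side")
o=robot.get_obs();print(o['t'],o['tcp_pos'],o['wrist_force'])
cv2.imwrite("pics/s2.png",cv2.resize(S["img"][200:380,270:450,::-1],None,fx=3.3,fy=3.3,interpolation=2))
```

```text
6.9 [ 0.56339922 -0.03839965  0.06502775] [-1.89905098  1.88571717 16.07228123]
```

View pics/s2.png

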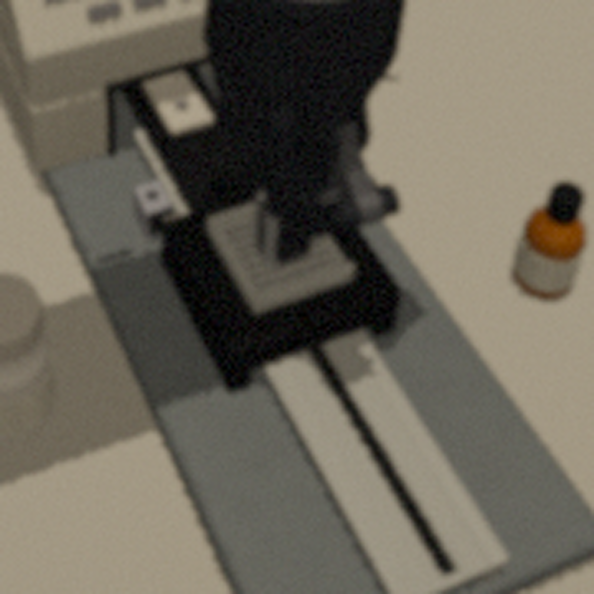

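The carriage is riding along with the fingers, still about 15 mm short: its saddle front is near (165,235) and the stop near (155,215) in the crop. I'll push on to contact.

Request:
servo_tool(
  targets=[0.0007,0.003,0,0,0,0,-1,0.0014,0.006,0,0,0,0,-1,0.002,0.009,0,0,0,0,-1,0.0027,0.012,0,0,0,0,-1,0.0034,0.015,0,0,0,0,-1,0.0039,0.017,0,0,0,0,-1,0.0041,0.018,0,0,0,0,-1,0.0041,0.018,0,0,0,0,-1,0.0041,0.018,0,0,0,0,-1],
)

```text
t: 7.8
tcp_pos: [0.5668, -0.0249, 0.065]
orientation: [0.356, 3.118, -0.005]
wrist_force: [-2.8, -8.1, 15.6]
opening: -0.0003
```

Travel stalled 4 mm short of command with -8 N along the slide, so it has met a stop, within about 3 mm of the predicted location. One more firm push to confirm.

Request:
servo_tool(
  targets=[0.0004,0.002,-0.0005,0,0,0,-1,0.0009,0.004,-0.001,0,0,0,-1,0.0009,0.004,-0.001,0,0,0,-1,0.0009,0.004,-0.001,0,0,0,-1],
)

```text
t: 8.2
tcp_pos: [0.567, -0.0244, 0.0649]
orientation: [0.36, 3.118, -0.01]
wrist_force: [-7.8, -14.1, 27.2]
opening: 0.0002
```

Run:
```python
from h import *
S=imaging.grab_frame("side")
o=robot.get_obs();print(o['t'],o['tcp_pos'],o['wrist_force'])
cv2.imwrite("pics/s3.png",cv2.resize(S["img"][200:340,280:420,::-1],None,fx=4.2,fy=4.2,interpolation=2))
```

```text
8.25 [ 0.56704587 -0.0244629   0.06494042] [ -7.59276217 -14.75609768  26.13732642]
```

View pics/s3.png

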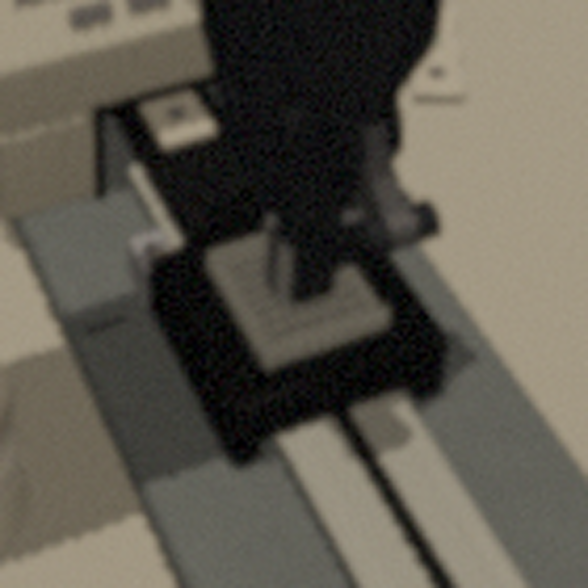

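The saddle's front face is against the steel stop at about (150,250), and the force rose to -14 N with almost no further motion. I'll lift straight off while keeping a slight forward bias.

Request:
servo_tool(
  targets=[-0.0009,-0.004,0.001,0,0,0,-1,-0.0009,-0.004,0.004,0,0,0,-1,-0.0009,-0.004,0.008,0,0,0,-1,-0.0009,-0.004,0.014,0,0,0,-1,-0.0009,-0.004,0.03,0,0,0,-1,-0.0009,-0.004,0.06,0,0,0,-1,-0.0009,-0.004,0.1,0,0,0,-1,-0.0009,-0.004,0.14,0,0,0,-1,-0.05,-0.05,0.16,0,0,0,-1,-0.1,-0.09,0.18,0,0,0,-1,-0.13,-0.13,0.18,0,0,0,-1,-0.13,-0.13,0.18,0,0,0,-1,-0.13,-0.13,0.18,0,0,0,-1],
)

```text
t: 9.55
tcp_pos: [0.4334, -0.15, 0.2426]
orientation: [0.363, 3.12, 0.001]
wrist_force: [1.4, 0.5, -0.6]
opening: -0.0001
```

Run:
```python
from h import *
S=imaging.grab_frame("side");T=imaging.grab_frame("top")
o=robot.get_obs();print(o['t'],o['tcp_pos'],o['wrist_force'])
a=cv2.resize(T["img"][110:320,300:510,::-1],(560,560),interpolation=2)
cv2.imwrite("pics/t4.png",a)
cv2.imwrite("pics/s4.png",cv2.resize(S["img"][190:370,240:460,::-1],None,fx=3.3,fy=3.3,interpolation=2))
```

```text
9.65 [ 0.43632929 -0.14659159  0.24209105] [ 0.87553699  0.00968698 -0.52968087]
```

View pics/t4.png

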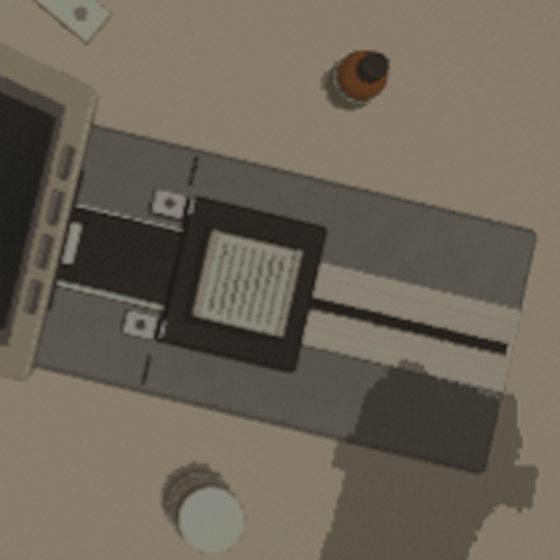

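View pics/s4.png

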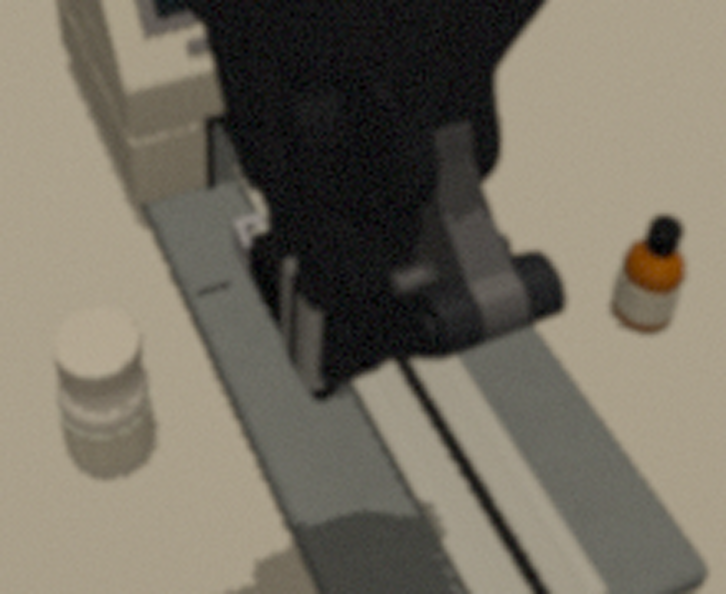

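The top view shows both saddle corners against the stops, at (190,205) and (163,328). The jar and bottle have not moved, and the arm is clear of everything. Handing in.

```bash
python3 -c "
from h import *
o=robot.get_obs();print(o['t'],np.abs(o['qd']).max());print(workorder.job_done())"
```

```text
9.65 0.02730370561000092
the job is handed in; nothing more can be done
None
```

The carriage is home against both stops, the arm is clear of everything, and the job is handed in at about 9.7 s. No verdict was reported.

- **Press and push:** With the shut fingertips I pressed the thumb plate fully down (26 N, tip height 57 mm) before moving the carriage. I kept it down at 15 N or more while pushing about 90 mm along the rail.
- **At the stops:** The push stalled there, with about 14 N against the fingers and only about 0.5 mm of further motion. I then lifted straight off.
- **Last checks:** The top picture shows both saddle corners against the stops and the wrist force is near zero. By eye, the jar, bottle and spare cassette look where they were. I did not re-measure them.
- **Not measured or slightly off:**
  - The fingertips stopped about 3 mm short of where my estimate put the plate centre at home. That is within my measurement error and the 2 mm calibration.
  - I could not measure directly that the plate had come back up; I inferred it from the fingers being off it.

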